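# Lock the filament rewinder's shaft with its cross pin

## Robot

A 6-joint arm with a two-finger parallel gripper is mounted at the origin on the work surface. World frame = base frame: x ahead of the robot, y to its left, z up, the work surface at z = 0. Lengths are in mm, angles in rad, forces in N, time in s.
With the tool pointing down it reaches from about 350 to 875 mm from the base axis. Payload 4.2 kg.
Tool frame: the origin (TCP) lies between the finger pads; the fingertips stand 11 mm ahead of it and the grasp point (between the pads) lies 8 mm behind it; z points along the fingers, y is the direction in which the jaws open and shut (so a half turn about z gives the same grasp; the last joint's range is limited). The gripper opens to 85 mm and grips with 20 to 120 N. Pads are 22 mm wide; open, the fingers measure 114 mm over their backs; the gripper's body (76 mm by 85 mm) begins 54 mm behind the grasp point. The pads swing forward as they close: fully open they stand 13 mm farther back than shut.
Start: joints at [1.565, 0.385, 0.008, 0, -1.194, -0.259], TCP at [163.541, 603.203, 242.312] pointing down, gripper open.
Joint ranges: [-3.14, 3.14], [-1.21, 2.06], [-1.07, 1.41], [-3.16, 2.05], [-2.99, -0.16], [-3.1, 3.1]. Speed limits (rad/s): [2.79, 2.79, 3.14, 3.14, 3.14, 3.14].

## Interface

Orientations are given as a unit quaternion [x, y, z, w].
In Python, from bench import * gives the robot as it stands.
- The arm moves only by the tool servo_tool, never from a script. Its argument "rows" is a list of rows, each a list of 7 numbers: the opening, from 0 (shut) to 1 (fully open), then the shift along the tool's x, y, z in cm, then the turn, a rotation vector about the tool's x, y, z in degrees. A call has 1 to 12 rows; each row shifts and turns the commanded pose from where the row before left it, along the tool's axes as they then stand; what a row does not reach is not made up. A row lasts 1/10 s, in which the tool goes at most 50 mm and 8.59 degrees, less where a joint would pass 70% of its speed; a pose out of reach is approached as far as the arm can. A call is refused whole if a number of a shift passes 5 or a number of a turn 8.59, either way. A call with a gripper value outside its range is refused whole. The fingers move at their own pace and stop on an object; the grip force is fixed at half the most. Time passes only in rows, so rows that do not move let the fingers close. It gives the time, the measured TCP pose, the force and the opening at its end, in the units of the state.
- read_state(): the state, without advancing time (a new reading comes with each control period).
- get_image(name): name is "side" or "top"; returns a dict with "image" (420x560x3 uint8, red, green, blue), "mtx" (3x3 intrinsics, pixels), "extrinsics" (4x4, takes a point from camera to world coordinates). Camera axes: x right, y up, looking along -z (the intrinsics and any distortion apply to the point x, -y, -z); pixel columns grow to the right and rows downward; lengths in mm; the calibration is good to about 2 mm. A picture is of the moment at which its call begins. There is no depth.
- job_done(): hands the job in, once; it reports no verdict.
The state is a dict: "clock": time; "joints": joint angles; "joint_vel": joint speeds; "joint_efforts": joint torques, N m; "position": TCP position; "ee_rot": TCP orientation; "contact_force": force on the tool from outside, world axes, zero at the start; "wrist_torque": the same for the moment, N m; "gripper_width": finger opening in mm.
Only numpy, scipy, OpenCV 4.12 (cv2) and the standard library are available. Lean on these libraries where they do the work, as an engineer would, in place of code of your own. Each camera call takes 0.05 s, during which the arm holds its last target. There are 200 camera calls.

## Task

Lock the filament rewinder: take the locking pin with the slim cylindrical grip from the wooden rack, put it into the slanting bore of the rewinder's guide block, and turn the shaft by the four-spoked wheel until its hidden cross-hole comes under the pin and the pin drops in. Then push the pin through until its collar sits fully down on the guide block, and let go. Do not disturb the other things on the bench.

Things in the scene. Friction and masses are not known exactly. Their poses are not given: they have to be found in the camera images.
- lock_pin: steel locking pin standing loose, head up, in an outer hole of the rack (which one varies). Shank 10 mm thick, 92 mm long, 3 mm taper at the tip; above it a collar 24 mm across, 4 mm thick; above that the grip. 50 to 100 g, mostly shank. Origin at the centre of the tip's end, z axis along the pin to the grip. In the rack the tip is 8 mm above the bench, the collar's underside 100 mm.
- pin_grip (a point): middle of the locking pin's cylindrical grip, 108 mm from the tip; the grip is 18 mm across and runs from 96 to 120 mm from the tip, where the pin ends in a flat top
- disc_pin: bystander: another pin, 10 mm shank 70 mm long, with a flat disc head 32 mm across and 10 mm thick instead of collar and slim grip; stands in the other outer hole of the rack. Origin at its tip, z to the head
- rack: wooden block, fixed, 140 x 60 x 60 mm high, three holes 52 mm deep in a row along its x axis at -35, 0 and +35 mm, the middle one empty. Origin at the centre of its underside, z up
- guide: aluminium guide block of the rewinder, fixed, 36 x 36 mm, 50 mm long, leaning 25 degrees from vertical with its upper end away from the robot. A 12 mm bore with 2 mm chamfered mouth runs through it lengthwise. Origin at the centre of the bore's mouth in the upper face, z axis out of the bore, y axis parallel to the shaft (to the wheel). Home: the pin's collar on the upper face, tip 92 mm below it.
- shaft_cross (a point): where the bore's line crosses the shaft's axis, 71 mm below the mouth. The shaft's barrel there, inside the housing, is 36 mm thick: with the cross-hole turned away the pin stops on it, tip 53 mm below the mouth, collar 39 mm above the face. The cross-hole (12.6 mm, unseen) goes right through, so it lines up twice per turn; it starts at least 25 degrees off.
- plug (a point): hidden plug in the housing, 63 mm below the mouth on the bore's line (its place at the start). With the cross-hole under it the released pin slides by its own weight 10 mm down to rest on this plug, and the shaft is locked. Pushing the pin on moves the plug along (about 4 N, no spring-back), 29 mm more until the collar seats.
- wheel: turning wheel at the left (+y) end of the level shaft, 130 mm from the bore: hub 38 mm across, 30 mm wide, four spokes 10 mm thick at right angles, each ending in an 18 mm ball centred 75 mm from the axis. Origin at the hub's centre, 100 mm above the bench; y axis along the shaft, spokes along its +x, -x, +z, -z. Clamped on the shaft at an angle that differs each time: spokes do not show the hole.
- rewinder: the rewinder's frame, fixed; base plate 130 x 380 mm. Origin on the bench under the shaft below the bore; y axis along the shaft to the wheel, x away from the robot (yaw up to 15 degrees). Shaft, wheel and a 160 mm spool (130 mm to -y of the bore) turn together, endlessly either way, against 0.03 N m of friction (0.4 N at a ball) and stay where left; locked, a ball resists firmly.
- scraper: bystander: flat scraper 200 mm long lying on the bench between the rack and the rewinder; origin near its middle, on the bench
- screwdriver: bystander: screwdriver 170 mm long lying on the bench; origin under its middle
- jar: bystander: closed jar 60 mm across, 75 mm high, standing; origin at its underside
- vase: bystander: white printed cup 76 mm across, 100 mm high, standing; origin at its underside
- spool: bystander: spare filament spool lying flat, 180 mm across, 60 mm high; origin at its underside
- caliper: bystander: caliper 180 mm long lying flat; origin at its underside
- parts_bin: bystander: small open bin 80 x 140 x 50 mm behind the rewinder; origin at its underside

How it is judged (in metres and radians):
On the way, in this order (a step that is already met when the one before it is completed fails the run):
1. the locking pin is in the guide's bore (z of lock_pin in the frame of guide below -0.02 m and x of lock_pin in the frame of guide between -0.004 and 0.004 m and y of lock_pin in the frame of guide between -0.004 and 0.004 m and angle between the z axis of lock_pin and the z axis of guide, either way round below 0.08 rad), for 0.1 s.
2. the pin has entered the shaft's cross-hole (z of lock_pin in the frame of guide below -0.0585 m and x of lock_pin in the frame of guide between -0.004 and 0.004 m and y of lock_pin in the frame of guide between -0.004 and 0.004 m and angle between the z axis of lock_pin and the z axis of guide, either way round below 0.08 rad), for 0.1 s.
At the end, for the whole second after the job is handed in: The locking pin is through the shaft with its collar down on the guide block (within 2.5 mm), released and at rest (z of lock_pin in the frame of guide below -0.0895 m and x of lock_pin in the frame of guide between -0.004 and 0.004 m and y of lock_pin in the frame of guide between -0.004 and 0.004 m and angle between the z axis of lock_pin and the z axis of guide, either way round below 0.08 rad and linear speed of lock_pin below 0.02 m/s); the robot touches nothing.
It fails at once if a tool lying on the bench, or the spool or parts bin, is pushed more than 40 mm away (distance of any of scraper, screwdriver, caliper, spool, parts_bin from where it was at the start of the episode above 0.04 m).
It fails at once if the jar, the vase or the disc pin is moved more than 30 mm (distance of any of jar, vase, disc_pin from where it was at the start of the episode above 0.03 m).
It fails at once if the jar or the vase is knocked over (angle between any of jar, vase's own z axis and vertical above 0.5 rad).
It also fails if it takes over 67 s, if anything falls off the work surface, if the arm or the gripper's body presses on something with over 40 N, if the wrist force passes 120 N, or if a joint passes its speed limit or range.

## Working session

There is one attempt and no reset: what is moved stays moved. The work goes in short steps, Python scripts to look and compute and a tool call to move; the robot and the scene stay as the last step left them, time stands still between calls to the robot, and variables do not carry over. Pictures are saved under pics/ and viewed, about 8 in all and at most 12, crops included, and the job is handed in when it is done.

Besides the shell and the picture viewer there is one more tool, called after "Emit:" in YAML: its name, and indented under it one key for each argument. servo_tool: Moves the arm, as the interface text tells. Its arguments: {"type":"object","properties":{"rows":{"type":"array","items":{"type":"array","items":{"type":"number"}}}},"required":["rows"]}

```bash
ls; mkdir -p pics; python3 - <<'E'
from bench import *
import cv2
s=read_state();print(s)
for n in("side","top"):
    g=get_image(n);cv2.imwrite(f"pics/{n}0.png",g["image"][:,:,::-1]);print(n,g["mtx"].tolist(),g["extrinsics"].round(4).tolist(),g.keys())
E
```

```text
pics
{'clock': 0.0, 'joints': array([ 1.56463556e+00,  3.85576327e-01,  6.62077186e-03, -5.11165211e-04,
       -1.19400482e+00, -2.58623954e-01]), 'joint_vel': array([ 9.58138989e-05,  8.10640312e-04, -5.40844466e-04, -2.85123532e-03,
       -6.89514963e-04,  1.31767481e-04]), 'joint_efforts': array([ 1.83292577e-04, -3.92284083e+01,  1.88398415e+01,  4.18613479e+00,
       -4.69178427e-03, -1.89866576e-06]), 'position': array([163.37977812, 602.68325295, 241.20584459]), 'ee_rot': array([ 9.91235864e-01, -1.32099333e-01, -9.94381294e-05,  1.10332304e-03]), 'contact_force': array([-0.13396287, -0.12199157, -0.28024743]), 'wrist_torque': array([0.0458024 , 0.02797028, 0.01814931]), 'gripper_width': 85.56273583785197}
side [[379.8947982390308, 0.0, 282.56397050522986], [0.0, 379.8947982390308, 209.5957940528205], [0.0, 0.0, 1.0]] [[-0.9782, 0.1289, -0.1628, 382.2086], [-0.2076, -0.6273, 0.7506, 694.4833], [-0.0054, 0.7681, 0.6404, 777.7101], [0.0, 0.0, 0.0, 1.0]] dict_keys(['image', 'mtx', 'extrinsics'])
top [[385.7833375636007, 0.0, 276.3367651543887], [0.0, 385.7833375636007, 206.30528139122356], [0.0, 0.0, 1.0]] [[0.0031, 0.9961, -0.088, 465.6316], [-0.9997, 0.0051, 0.0235, -50.4267], [0.0239, 0.0879, 0.9958, 1213.0339], [0.0, 0.0, 0.0, 1.0]] dict_keys(['image', 'mtx', 'extrinsics'])
```

View pics/side0.png

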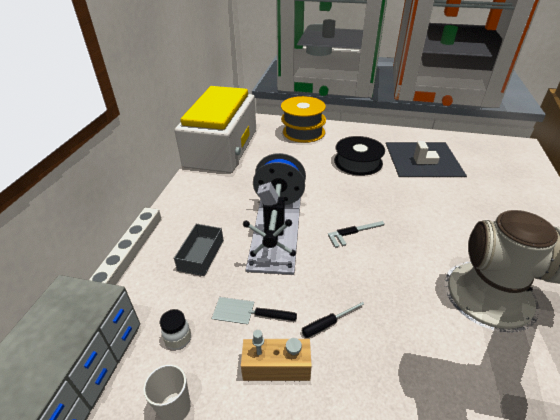

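View pics/top0.png

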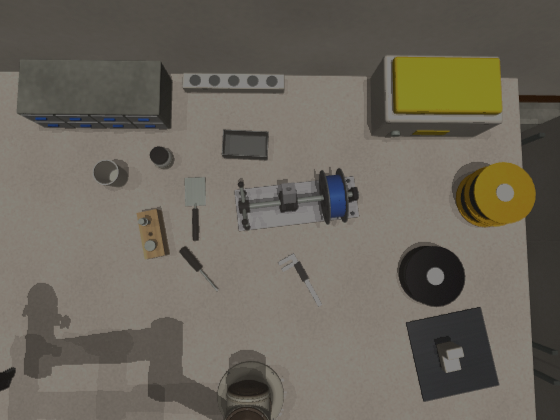

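```bash
cat > h.py <<'E'
import numpy as np,cv2
from bench import *
from scipy.spatial.transform import Rotation as R
def proj(g,P):
    P=np.atleast_2d(P).astype(float);E=np.linalg.inv(g["extrinsics"]);c=P@E[:3,:3].T+E[:3,3]
    c=c*[1,-1,-1];u=c@g["mtx"].T;return u[:,:2]/u[:,2:]
def ray(g,uv):
    d=np.linalg.solve(g["mtx"],[uv[0],uv[1],1])*[1,-1,-1];E=g["extrinsics"];return E[:3,3],E[:3,:3]@d
def atz(g,uv,z):
    o,d=ray(g,uv);return o+d*(z-o[2])/d[2]
def crop(g,c0,r0,w,h,s,step=10):
    im=cv2.resize(g["image"][r0:r0+h,c0:c0+w,::-1],None,fx=s,fy=s,interpolation=cv2.INTER_CUBIC)
    for c in range(-(-c0//step)*step,c0+w,step):
        x=int((c-c0+.5)*s);cv2.line(im,(x,0),(x,5),(0,0,255),1);cv2.putText(im,str(c),(x-8,14),0,.32,(0,0,255))
    for r in range(-(-r0//step)*step,r0+h,step):
        y=int((r-r0+.5)*s);cv2.line(im,(0,y),(5,y),(0,0,255),1);cv2.putText(im,str(r),(6,y+3),0,.32,(0,0,255))
    return im
E
python3 - <<'E'
from h import *
s=get_image("side");t=get_image("top")
cv2.imwrite("pics/rack.png",np.hstack([crop(s,235,323,82,62,5,5)[:310],np.zeros((310,4,3),np.uint8),crop(t,128,201,48,62,5,5)]) if 0 else np.hstack([crop(s,238,324,76,58,6,5),crop(t,130,203,52,58,6,5)]))
a=crop(s,235,145,80,130,4.5);b=crop(t,228,165,140,72,3.1)
c=np.zeros((585,a.shape[1]+b.shape[1],3),np.uint8);c[:,:a.shape[1]]=a;c[:b.shape[0],a.shape[1]:]=b
d=crop(t,228,170,80,65,5.4);c[b.shape[0]+2:b.shape[0]+2+d.shape[0],a.shape[1]:a.shape[1]+d.shape[1]]=d[:, :b.shape[1]]
cv2.imwrite("pics/rew.png",c)
E
```

```text
(no output)
```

View pics/rack.png

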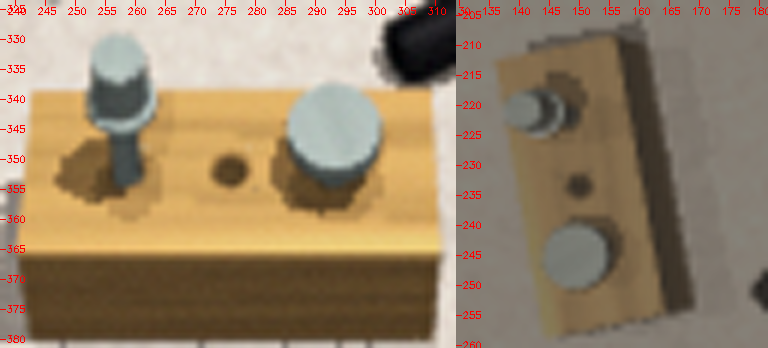

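View pics/rew.png

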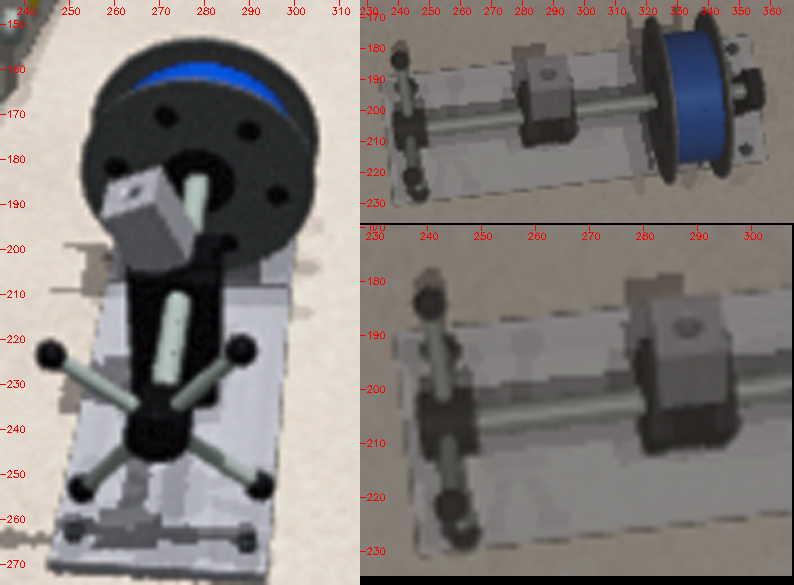

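```bash
cat > fit.py <<'E'
from h import *
from scipy.optimize import least_squares
s=get_image("side");t=get_image("top")
for n,(a,b,z) in dict(pin=((257.3,333.2),(140.6,220.9),128),disc=((293,344.7),(149.7,245.2),88),hole=((275.8,352),(150,233.5),60)).items():
    print(n,atz(s,a,z).round(1),atz(t,b,z).round(1))
print([atz(s,p,60)[:2].round(0) for p in((241.2,365.5),(311,365.5),(242.5,338.3),(309.7,338.3))])
bs=[(288.06,222.3),(245.6,223.4),(252.7,252.9),(292.3,252.5)]   # cyc order
bt=[(242.7,192.5),(240.3,184.1),(244.35,221),(246.9,226.9)]
hs,ht=(264.05,186.7),(288.2,188.4)
def model(p):
    x,y,yaw,phi=p;Rw=R.from_euler('z',yaw).as_matrix()
    o=np.array([x,y,0]);a=phi+np.arange(4)*np.pi/2
    balls=np.c_[75*np.cos(a),0*a+130,100+75*np.sin(a)]
    c=np.deg2rad(25);m=np.array([71*np.sin(c),0,100+71*np.cos(c)])
    return o+balls@Rw.T,o+Rw@m
import itertools
best=None
for rs in range(4):
  for rt in range(4):
   for sg in(1,-1):
    S=np.roll(bs,rs,0)[::sg] ; 
    for perm in itertools.permutations(range(4)) if rt==0 else []:
     T=np.array(bt)[list(perm)]
     def f(p):
        b,m=model(p);return np.r_[proj(s,b)-S,proj(t,b)-T,proj(s,m)-[hs],proj(t,m)-[ht]].ravel()
     r=least_squares(f,[520,-80,.05,.8])
     if best is None or r.cost<best.cost:best=r
print(best.x,best.cost);print(best.fun.reshape(-1,2).round(2))
b,m=model(best.x);print(b.round(1),m.round(1))
# hole at known height, each cam
print(atz(s,hs,164.35).round(1),atz(t,ht,164.35).round(1))
E
python3 fit.py
```

```text
pin [517.9 305.5 128. ] [518.6 302.8 128. ]
disc [450.2 291.9  88. ] [450.7 287.5  88. ]
hole [484.2 298.7  60. ] [484.8 296.1  60. ]
[array([545., 341.]), array([410., 313.]), array([559., 283.]), array([421., 254.])]
[ 5.78268430e+02 -1.11056752e+02  1.14205629e-01  2.24615442e+00] 0.5986316591584102
[[-0.15 -0.22]
 [-0.11 -0.14]
 [-0.02 -0.08]
 [ 0.09 -0.32]
 [-0.32  0.44]
 [-0.38  0.11]
 [ 0.42  0.29]
 [ 0.05 -0.1 ]
 [-0.33  0.37]
 [ 0.01 -0.12]]
[[516.9  12.8 158.5]
 [505.3  11.4  53.1]
 [610.   23.4  41.5]
 [621.6  24.8 146.9]] [ 608.1 -107.6  164.3]
[ 607.6 -109.5  164.4] [ 607.7 -107.6  164.3]
```

```bash
cat >> h.py <<'E'
PSI=.1142
GZ=np.array([np.sin(np.deg2rad(25))*np.cos(PSI),np.sin(np.deg2rad(25))*np.sin(PSI),np.cos(np.deg2rad(25))])
MOUTH=np.array([608.,-108.,164.35])
def frame(z,y): x=np.cross(y,z);return np.c_[x,y,z]
Y=np.array([np.sin(PSI),-np.cos(PSI),0])
DOWN=frame(np.array([0,0,-1.]),Y); TILT=frame(-GZ,Y)
def plan(P,M=None):
    "rotate at TCP first (tool rotvec deg), then shift in rotated frame (cm)"
    s=read_state();C=R.from_quat(s["ee_rot"]).as_matrix();M=C if M is None else M
    print("t",round(s["clock"],2),"pos",s["position"].round(1),"rot",np.rad2deg(R.from_matrix(C.T@M).as_rotvec()).round(2),
     "shift_after",(M.T@(np.array(P)-s["position"])/10).round(3),"shift_before",(C.T@(np.array(P)-s["position"])/10).round(3))
E
python3 -c "
from h import *
plan([518.2,304.2,241],DOWN)"
```

```text
t 0.3 pos [163.5 603.1 241.9] rot [  0.04   0.   -21.72] shift_after [31.832 33.733  0.094] shift_before [42.055 19.56   0.112]
```

Emit:
servo_tool:
  rows:
    - [1,3.5,1.63,0,0,0,0]
    - [1,3.5,1.63,0,0,0,0]
    - [1,3.5,1.63,0,0,0,0]
    - [1,3.5,1.63,0,0,0,0]
    - [1,3.5,1.63,0,0,0,0]
    - [1,3.5,1.63,0,0,0,0]
    - [1,3.5,1.63,0,0,0,0]
    - [1,3.5,1.63,0,0,0,0]
    - [1,3.5,1.63,0,0,0,0]
    - [1,3.5,1.63,0,0,0,0]
    - [1,3.5,1.63,0,0,0,0]
    - [1,3.5,1.63,0,0,0,0]

```text
clock: 1.5
position: [518.7, 303.3, 242.4]
ee_rot: [0.991, -0.132, 0.0, -0.0]
contact_force: [0.2, 0.9, 0.7]
gripper_width: 85.3
```

Emit:
servo_tool:
  rows:
    - [1,0,0,0,0,0,-7.23]
    - [1,0,0,0,0,0,-7.23]
    - [1,0,0,0,0,0,-7.23]
    - [1,0,0,0,0,0,0]
    - [1,0,0,0,0,0,0]

```text
clock: 2.0
position: [517.6, 304.5, 242.3]
ee_rot: [0.998, 0.056, -0.0, 0.0]
contact_force: [0.7, 0.4, -0.1]
gripper_width: 85.2
```

```bash
python3 -c "
from h import *
plan([518.2,304.2,116.5],DOWN)"
```

```text
t 2.0 pos [517.6 304.5 242.3] rot [ 0.    0.01 -0.17] shift_after [ 0.052  0.036 12.577] shift_before [ 0.053  0.036 12.577]
```

Emit:
servo_tool:
  rows:
    - [1,0,0,3,0,0,0]
    - [1,0.05,0.03,3,0,0,0]
    - [1,0,0,3,0,0,0]
    - [1,0,0,2,0,0,0]
    - [1,0,0,1.5,0,0,0]
    - [1,0,0,0,0,0,0]
    - [0.0,0,0,0,0,0,0]
    - [0,0,0,0,0,0,0]
    - [0,0,0,0,0,0,0]
    - [0,0,0,0,0,0,0]
    - [0,0,0,0,0,0,0]
    - [0,0,0,0,0,0,0]

```text
clock: 3.2
position: [518.6, 304.5, 118.2]
ee_rot: [0.998, 0.057, 0.001, -0.0]
contact_force: [-0.1, -0.2, 3.3]
gripper_width: 15.1
```

Emit:
servo_tool:
  rows:
    - [0,0,0,0,0,0,0]
    - [0,0,0,0,0,0,0]
    - [0,0,0,0,0,0,0]
    - [0,0,0,0,0,0,0]

```text
clock: 3.6
position: [518.7, 304.6, 118.1]
ee_rot: [0.998, 0.057, 0.001, -0.0]
contact_force: [-0.9, -0.4, 5.7]
gripper_width: 15.5
```

```bash
python3 -c "
from h import *
plan([518.2,304.2,116.5],DOWN)
s=get_image('side');t=get_image('top')
cv2.imwrite('pics/grasp.png',np.hstack([crop(s,225,290,90,90,4.4),crop(t,110,185,90,90,4.4)]))"
```

```text
t 3.6 pos [518.7 304.6 118.1] rot [-0.03 -0.08 -0.  ] shift_after [-0.056  0.03   0.157] shift_before [-0.056  0.03   0.157]
```

View pics/grasp.png

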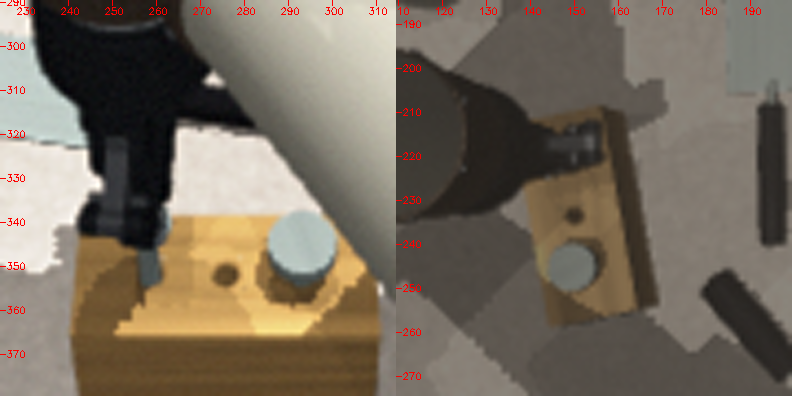

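Emit:
servo_tool:
  rows:
    - [0,0,0,-1,0,0,0]
    - [0,0,0,-2,0,0,0]
    - [0,0,0,-3,0,0,0]
    - [0,0,0,-4,0,0,0]
    - [0,0,0,-4,0,0,0]
    - [0,0,0,-4,0,0,0]
    - [0,0,0,-3,0,0,0]
    - [0,0,0,0,0,0,0]
    - [0,0,0,0,0,0,0]

```text
clock: 4.6
position: [517.7, 304.2, 327.2]
ee_rot: [0.998, 0.057, -0.0, -0.0]
contact_force: [0.1, -0.0, -1.2]
gripper_width: 15.1
```

```bash
python3 -c "
from h import *
plan(MOUTH+GZ*150,TILT)
s=get_image('side');t=get_image('top')
p=read_state()['position'];q=proj(s,[p,p+[0,0,-50],p+[0,0,-109]]);print(q,proj(t,[p]))
cv2.imwrite('pics/lift.png',np.hstack([crop(s,int(q[0,0])-50,int(max(0,q[0,1]-30)),100,135,4.4)]))"
```

```text
t 4.6 pos [517.7 304.2 327.2] rot [ -0.05 -24.95  -0.03] shift_after [10.759 41.979 -2.045] shift_before [10.646 41.974  2.651]
[[251.95897538 262.92309352]
 [253.65803273 283.14719277]
 [255.45551824 304.54289515]] [[111.90492167 217.08881802]]
```

View pics/lift.png

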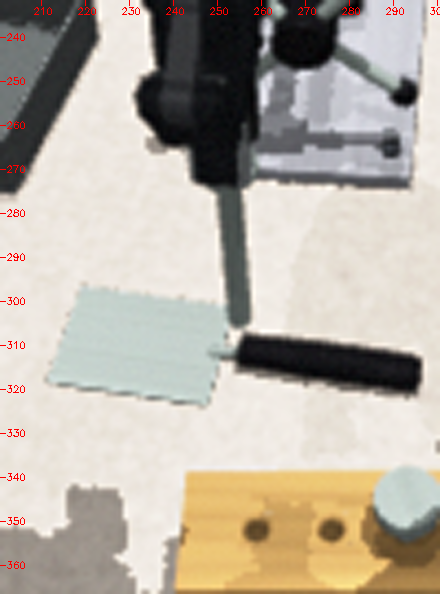

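Emit:
servo_tool:
  rows:
    - [0,0.7,2.8,0,0,0,0]
    - [0,0.9,3.5,0,0,0,0]
    - [0,0.9,3.5,0,0,0,0]
    - [0,0.9,3.5,0,0,0,0]
    - [0,0.9,3.5,0,0,0,0]
    - [0,0.9,3.6,0,0,0,0]
    - [0,0.9,3.6,0,0,0,0]
    - [0,0.9,3.6,0,0,0,0]
    - [0,0.9,3.6,0,0,0,0]
    - [0,0.9,3.6,0,0,0,0]
    - [0,0.9,3.6,0,0,0,0]
    - [0,0.9,3.6,0,0,0,0]

```text
clock: 5.9
position: [671.0, -102.4, 325.0]
ee_rot: [0.998, 0.057, -0.002, -0.0]
contact_force: [0.2, 0.7, -0.2]
gripper_width: 15.2
```

Emit:
servo_tool:
  rows:
    - [0,0,0,0,0,-6.25,0]
    - [0,0,0,0,0,-6.25,0]
    - [0,0,0,0,0,-6.25,0]
    - [0,0,0,0,0,-6.25,0]
    - [0,0,0,0,0,0,0]
    - [0,0,0,0,0,0,0]

```text
clock: 6.5
position: [671.5, -100.9, 324.4]
ee_rot: [0.974, 0.056, -0.218, 0.012]
contact_force: [-0.1, -0.4, 0.8]
gripper_width: 15.3
```

```bash
python3 -c "
from h import *
plan(MOUTH+GZ*130,TILT)
s=read_state();print(s['joints'].round(2))"
```

```text
t 6.5 pos [ 671.5 -100.9  324.4] rot [-0.02  0.17 -0.01] shift_after [ 0.972 -0.014  4.21 ] shift_before [ 0.985 -0.012  4.207]
[ 0.09  0.69  0.66  0.01 -1.98  1.59]
```

Emit:
servo_tool:
  rows:
    - [0,0.33,0,1.4,0,0,0]
    - [0,0.33,0,1.4,0,0,0]
    - [0,0.33,0,1.4,0,0,0]
    - [0,0,0,0,0,0,0]
    - [0,0,0,0,0,0,0]

```text
clock: 7.0
position: [662.0, -102.3, 286.9]
ee_rot: [0.975, 0.055, -0.215, 0.013]
contact_force: [0.2, 0.2, -0.5]
gripper_width: 15.3
```

```bash
python3 -c "
from h import *
plan(MOUTH+GZ*110,TILT)
s=get_image('side');t=get_image('top')
st=read_state();p=st['position'];z=R.from_quat(st['ee_rot']).as_matrix()[:,2]
for g in (s,t): print(proj(g,[p+z*60,p+z*110,MOUTH]).round(2).tolist())
cv2.imwrite('pics/mouth.png',np.hstack([crop(s,240,145,50,70,7.8,5),crop(t,262,165,50,70,7.8,5)]))"
```

```text
t 7.0 pos [ 662.  -102.3  286.9] rot [ 0.03 -0.15 -0.04] shift_after [ 0.255 -0.047  2.405] shift_before [ 0.248 -0.049  2.405]
[[251.52, 165.23], [260.24, 179.87], [263.78, 187.0]]
[[288.66, 173.33], [288.61, 183.93], [288.35, 188.31]]
```

View pics/mouth.png

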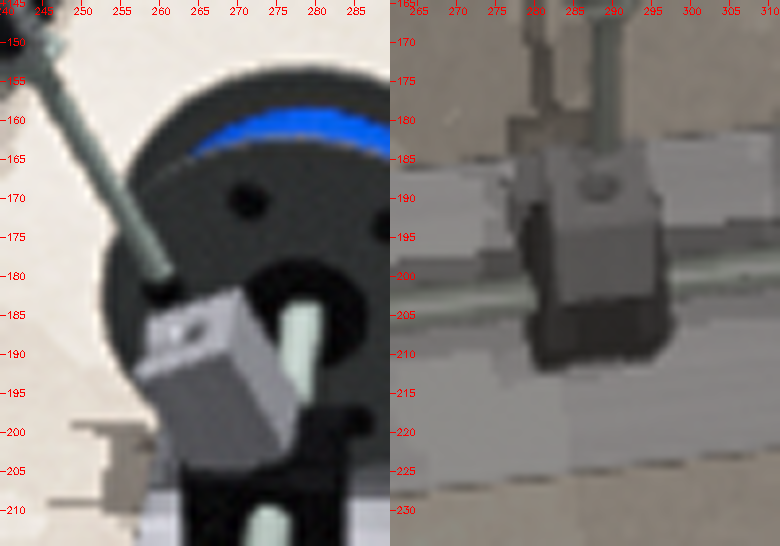

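Emit:
servo_tool:
  rows:
    - [0,0.13,-0.05,0.6,0,0,0]
    - [0,0.12,-0.05,0.6,0,0,0]
    - [0,0,0,0.4,0,0,0]
    - [0,0,0,0.4,0,0,0]
    - [0,0,0,0.4,0,0,0]
    - [0,0,0,0.4,0,0,0]
    - [0,0,0,0.4,0,0,0]
    - [0,0,0,0.3,0,0,0]
    - [0,0,0,0,0,0,0]

```text
clock: 8.0
position: [649.7, -102.4, 251.9]
ee_rot: [0.975, 0.055, -0.216, 0.012]
contact_force: [-0.7, 0.4, -0.8]
gripper_width: 15.2
```

```bash
python3 -c "
from h import *
plan(MOUTH+GZ*58,TILT);s=read_state();print(s['contact_force'].round(1),s['wrist_torque'].round(2))"
```

```text
t 8.0 pos [ 649.7 -102.4  251.9] rot [-0.02  0.05 -0.02] shift_after [-0.109  0.079  3.908] shift_before [-0.106  0.08   3.908]
[-0.7  0.4 -0.8] [ 0.07 -0.93 -0.02]
```

Emit:
servo_tool:
  rows:
    - [0,-0.05,0.03,0.4,0,0,0]
    - [0,0,0,0.4,0,0,0]
    - [0,0,0,0.4,0,0,0]
    - [0,0,0,0.4,0,0,0]
    - [0,0,0,0.4,0,0,0]
    - [0,0,0,0.4,0,0,0]
    - [0,0,0,0.4,0,0,0]
    - [0,0,0,0.4,0,0,0]
    - [0,0,0,0.2,0,0,0]
    - [0,0,0,0,0,0,0]

```text
clock: 9.0
position: [635.1, -104.4, 221.4]
ee_rot: [0.975, 0.056, -0.216, 0.012]
contact_force: [-0.1, 0.6, -0.0]
gripper_width: 15.7
```

```bash
python3 -c "
from h import *
plan(MOUTH+GZ*58,TILT);s=read_state();print(s['contact_force'].round(1),s['wrist_torque'].round(2))"
```

```text
t 9.0 pos [ 635.1 -104.4  221.4] rot [-0.01  0.03 -0.02] shift_after [-0.063  0.049  0.523] shift_before [-0.062  0.049  0.523]
[-0.1  0.6 -0. ] [ 0.14 -0.95 -0.03]
```

Emit:
servo_tool:
  rows:
    - [0.4,0,0,0,0,0,0]
    - [0.6,0,0,0,0,0,0]
    - [0.6,0,0,0,0,0,0]
    - [0.6,0,0,0,0,0,0]
    - [0.6,0,0,-1,0,0,0]
    - [0.6,0,0,-3,0,0,0]
    - [0.6,0,0,-4,0,0,0]
    - [0.6,0,0,-4,0,0,0]
    - [0.6,0,0,0,0,0,0]

```text
clock: 9.9
position: [688.3, -98.9, 336.4]
ee_rot: [0.976, 0.055, -0.21, 0.013]
contact_force: [-0.2, -0.5, -0.4]
gripper_width: 51.2
```

```bash
cat >> h.py <<'E'
W=np.array([563.5,18.1,100.]);U=np.array([.9935,.114,0])
def wl(x,z): return W+U*x+np.array([0,0,z-100.])
E
python3 -c "
from h import *
plan(wl(-85,330),DOWN);s=read_state();print(s['contact_force'].round(1))
s=get_image('side');t=get_image('top')
top=lambda d:MOUTH+GZ*(120-d)
print(proj(s,[top(53),top(63)]).round(1).tolist())
cv2.imwrite('pics/rel.png',np.hstack([crop(s,220,130,80,140,4.2),crop(t,228,150,100,100,4.2)[:588]] if 0 else [crop(s,220,130,90,140,4.2)]))"
```

```text
t 9.9 pos [688.3 -98.9 336.4] rot [ 0.17 24.31 -0.05] shift_after [-19.568 -13.049   0.641] shift_before [-17.589 -13.045   8.603]
[-0.2 -0.5 -0.4]
[[252.2, 167.7], [254.0, 170.7]]
```

View pics/rel.png

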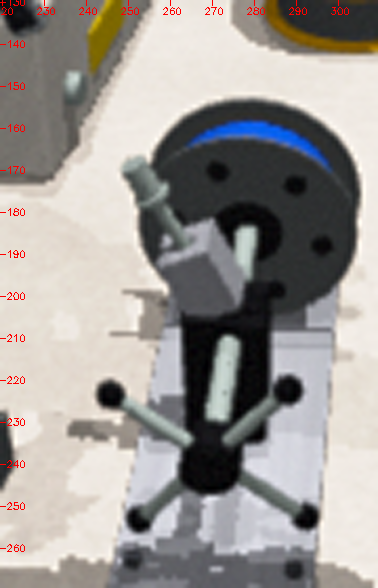

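Emit:
servo_tool:
  rows:
    - [0,0,0,0,0,8.1,0]
    - [0,0,0,0,0,8.1,0]
    - [0,0,0,0,0,8.1,0]
    - [0,-3.2,-2.2,0,0,0,0]
    - [0,-3.3,-2.2,0,0,0,0]
    - [0,-3.3,-2.2,0,0,0,0]
    - [0,-3.3,-2.2,0,0,0,0]
    - [0,-3.3,-2.2,0,0,0,0]
    - [0,-3.2,-2.1,0,0,0,0]
    - [0,0,0,0,0,0,0]
    - [0,0,0,0,0,0,0]

```text
clock: 11.1
position: [475.0, 9.3, 332.8]
ee_rot: [0.998, 0.057, -0.006, 0.0]
contact_force: [-0.3, 0.3, 0.2]
gripper_width: -0.1
```

```bash
python3 -c "
from h import *
plan(wl(-85,161),DOWN)"
```

```text
t 11.1 pos [475.    9.3 332.8] rot [0.   0.71 0.05] shift_after [ 0.396  0.134 17.181] shift_before [ 0.607  0.134 17.174]
```

Emit:
servo_tool:
  rows:
    - [0,0.2,0.06,3,0,0.7,0]
    - [0,0.2,0.07,4,0,0,0]
    - [0,0,0,4,0,0,0]
    - [0,0,0,4,0,0,0]
    - [0,0,0,2.2,0,0,0]
    - [0,0,0,0,0,0,0]

```text
clock: 11.7
position: [477.9, 7.1, 156.7]
ee_rot: [0.998, 0.056, -0.005, 0.001]
contact_force: [-0.5, -1.1, -0.1]
gripper_width: -0.0
```

Emit:
servo_tool:
  rows:
    - [0,0.3,0,0,0,0,0]
    - [0,0.3,0,0,0,0,0]
    - [0,0.3,0,0,0,0,0]
    - [0,0.3,0,0,0,0,0]
    - [0,0.3,0,0,0,0,0]
    - [0,0.3,0,0,0,0,0]
    - [0,0.3,0,0,0,0,0]
    - [0,0.3,0,0,0,0,0]
    - [0,0.3,0,0,0,0,0]
    - [0,0.3,0,0,0,0,0]
    - [0,0.3,0,0,0,0,0]
    - [0,0.3,0,0,0,0,0]

```text
clock: 12.9
position: [515.9, 12.5, 160.8]
ee_rot: [0.998, 0.057, 0.0, -0.0]
contact_force: [-0.0, 0.8, -0.0]
gripper_width: -0.2
```

```bash
cat > chk.py <<'E'
from h import *
s=get_image('side');st=read_state();p=st['position'];d=p-W
print('t',round(st['clock'],1),'wl',(d@U).round(1),p[2].round(1),'f',st['contact_force'].round(1))
im=s['image'];
top=lambda k:MOUTH+GZ*(120-k)
# match pin head template along the bore line to estimate depth
import os
c0,r0=240,155
g=cv2.cvtColor(im,cv2.COLOR_RGB2GRAY)
tp=cv2.imread('pics/tpl.png',0)
if tp is None:
    cv2.imwrite('pics/tpl.png',g[160:181,246:262])
else:
    m=cv2.matchTemplate(g[150:205,236:285],tp,cv2.TM_CCOEFF_NORMED);_,v,_,l=cv2.minMaxLoc(m);print('pin shift px',l[0]+236-246,l[1]+150-160,'score',round(v,2),'(drop = +1.8,+3)')
E
python3 chk.py
```

```text
t 12.9 wl -47.3 160.8 f [ 0.6 -0.3  0.6][ WARN:0@2.225] global loadsave.cpp:275 findDecoder imread_('pics/tpl.png'): can't open/read file: check file path/integrity
```

```bash
python3 -c "
from h import *
s=get_image('side');t=get_image('top')
cv2.imwrite('pics/push.png',np.hstack([crop(s,210,130,100,140,4),crop(t,228,150,90,140,4)]))"
```

```text
(no output)
```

View pics/push.png

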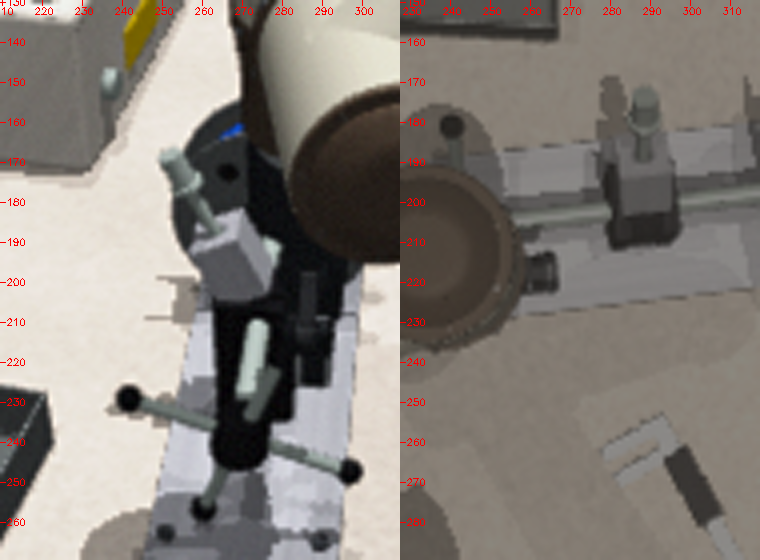

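Emit:
servo_tool:
  rows:
    - [0,0.15,0,0,0,0,0]
    - [0,0.15,0,0,0,0,0]
    - [0,0.15,0,0,0,0,0]
    - [0,0.15,0,0,0,0,0]
    - [0,0.15,0,0,0,0,0]
    - [0,0.15,0,0,0,0,0]
    - [0,0.15,0,0,0,0,0]
    - [0,0.15,0,0,0,0,0]

```text
clock: 13.85
position: [527.7, 13.8, 160.8]
ee_rot: [0.998, 0.057, 0.0, 0.0]
contact_force: [-0.8, 0.6, 0.8]
gripper_width: 0.1
```

```bash
python3 chk.py
```

```text
t 13.9 wl -35.8 160.8 f [0.5 0.3 0.5]
pin shift px 0 0 score 1.0 (drop = +1.8,+3)
```

Emit:
servo_tool:
  rows:
    - [0,0.15,0,0,0,0,0]
    - [0,0.15,0,0,0,0,0]
    - [0,0.15,0,0,0,0,0]
    - [0,0.15,0,0,0,0,0]
    - [0,0.15,0,0,0,0,0]
    - [0,0.15,0,0,0,0,0]
    - [0,0.15,0,0,0,0,0]
    - [0,0.15,0,0,0,0,0]
    - [0,0.15,0,0,0,0,0]

```text
clock: 14.8
position: [541.0, 15.4, 160.8]
ee_rot: [0.998, 0.057, -0.0, 0.0]
contact_force: [-0.2, -0.1, -0.2]
gripper_width: -0.2
```

```bash
python3 chk.py
```

```text
t 14.8 wl -22.4 160.8 f [-0.2 -0.5  0.3]
pin shift px 0 0 score 0.98 (drop = +1.8,+3)
```

Emit:
servo_tool:
  rows:
    - [0,0.15,0,0,0,0,0]
    - [0,0.15,0,0,0,0,0]
    - [0,0.15,0,0,0,0,0]
    - [0,0.15,0,0,0,0,0]
    - [0,0.15,0,0,0,0,0]
    - [0,0.15,0,0,0,0,0]
    - [0,0.15,0,0,0,0,0]
    - [0,0.15,0,0,0,0,0]
    - [0,0.15,0,0,0,0,0]

```text
clock: 15.75
position: [554.5, 16.9, 160.8]
ee_rot: [0.998, 0.057, -0.0, -0.0]
contact_force: [-0.4, 0.7, 1.2]
gripper_width: -0.5
```

```bash
python3 chk.py
```

```text
t 15.8 wl -8.9 160.8 f [-0.3  0.6  0.6]
pin shift px 0 0 score 0.86 (drop = +1.8,+3)
```

Emit:
servo_tool:
  rows:
    - [0,0.15,0,0,0,0,0]
    - [0,0.15,0,0,0,0,0]
    - [0,0.15,0,0,0,0,0]
    - [0,0.15,0,0,0,0,0]
    - [0,0.15,0,0,0,0,0]
    - [0,0.15,0,0,0,0,0]
    - [0,0.15,0,0,0,0,0]
    - [0,0.15,0,0,0,0,0]
    - [0,0.15,0,0,0,0,0]

```text
clock: 16.7
position: [567.8, 18.4, 160.8]
ee_rot: [0.998, 0.057, -0.0, 0.0]
contact_force: [0.9, -0.1, -0.6]
gripper_width: 0.2
```

```bash
python3 chk.py
```

```text
t 16.8 wl 4.7 160.9 f [ 0.4 -0.6 -0.8]
pin shift px -7 -4 score 0.81 (drop = +1.8,+3)
```

```bash
cat >> chk.py <<'E'
t=get_image('top');gt=cv2.cvtColor(t['image'],cv2.COLOR_RGB2GRAY)
print('top drop expected',(proj(t,[top(63)])-proj(t,[top(53)])).round(2))
big=cv2.resize(gt[155:205,265:312],None,fx=4,fy=4,interpolation=cv2.INTER_CUBIC)
tp=cv2.imread('pics/tplt.png',0) if os.path.exists('pics/tplt.png') else None
if tp is None: cv2.imwrite('pics/tplt.png',big[44:112,60:124])
else:
    _,v,_,l=cv2.minMaxLoc(cv2.matchTemplate(big,tp,cv2.TM_CCOEFF_NORMED));print('top shift',(l[0]-60)/4,(l[1]-44)/4,round(v,2))
E
python3 chk.py
```

```text
t 16.8 wl 4.6 160.9 f [-1.1  0.4  0.1]
pin shift px -7 -4 score 0.82 (drop = +1.8,+3)
top drop expected [[-0.01  2.18]]
```

Emit:
servo_tool:
  rows:
    - [0,0.15,0,0,0,0,0]
    - [0,0.15,0,0,0,0,0]
    - [0,0.15,0,0,0,0,0]
    - [0,0.15,0,0,0,0,0]
    - [0,0.15,0,0,0,0,0]
    - [0,0.15,0,0,0,0,0]
    - [0,0.15,0,0,0,0,0]
    - [0,0.15,0,0,0,0,0]

```text
clock: 17.65
position: [579.8, 19.8, 160.8]
ee_rot: [0.998, 0.057, 0.0, 0.0]
contact_force: [-1.4, 0.2, -0.8]
gripper_width: -0.4
```

```bash
python3 chk.py
```

```text
t 17.7 wl 16.7 160.9 f [-1.  -0.3 -0.2]
pin shift px -10 -9 score 0.62 (drop = +1.8,+3)
top drop expected [[-0.01  2.18]]
top shift 0.0 0.0 0.99
```

Emit:
servo_tool:
  rows:
    - [0,0.15,0,0,0,0,0]
    - [0,0.15,0,0,0,0,0]
    - [0,0.15,0,0,0,0,0]
    - [0,0.15,0,0,0,0,0]
    - [0,0.15,0,0,0,0,0]
    - [0,0.15,0,0,0,0,0]
    - [0,0.15,0,0,0,0,0]
    - [0,0.15,0,0,0,0,0]

```text
clock: 18.55
position: [591.7, 21.2, 160.8]
ee_rot: [0.998, 0.057, -0.0, -0.0]
contact_force: [-0.1, -0.0, 0.3]
gripper_width: 0.2
```

```bash
python3 chk.py; python3 -c "
from h import *
s=get_image('side');t=get_image('top')
cv2.imwrite('pics/push2.png',np.hstack([crop(s,210,130,100,140,4),crop(t,228,150,90,140,4)]))"
```

```text
t 18.6 wl 28.7 160.8 f [ 0.3 -0.   0.2]
pin shift px -4 24 score 0.49 (drop = +1.8,+3)
top drop expected [[-0.01  2.18]]
top shift -0.5 1.5 0.94
```

View pics/push2.png

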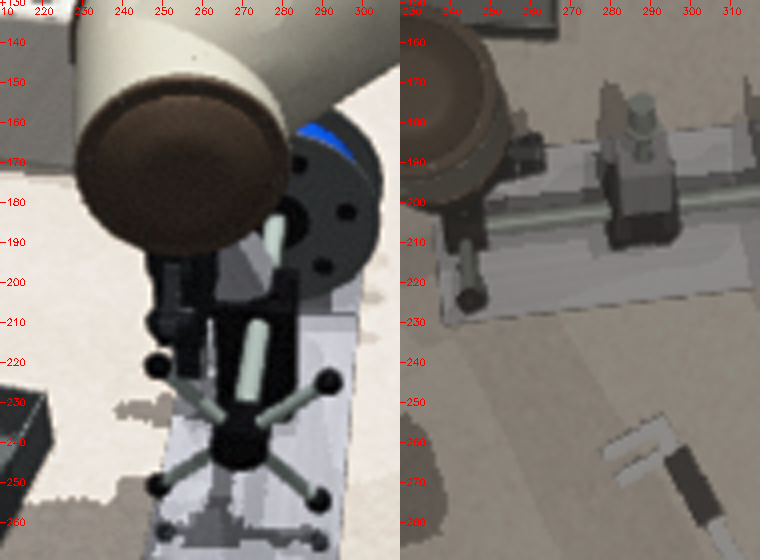

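Emit:
servo_tool:
  rows:
    - [0,-1,0,0,0,0,0]
    - [0,0,0,-3,0,0,0]
    - [0,0,0,-4.5,0,0,0]
    - [0,0,0,-4.5,0,0,0]
    - [0,0,0,-4.5,0,0,0]
    - [0,0,0,-1.5,0,0,0]
    - [0,0,0,0,0,0,0]

```text
clock: 19.45
position: [582.1, 20.1, 344.4]
ee_rot: [0.998, 0.057, 0.004, -0.001]
contact_force: [0.1, 0.1, 0.0]
gripper_width: -0.4
```

```bash
python3 chk.py; python3 -c "
from h import *
plan(MOUTH+GZ*185,TILT)"
```

```text
t 19.5 wl 17.8 341.7 f [-0.3  0.4 -0.6]
pin shift px 0 2 score 0.9 (drop = +1.8,+3)
top drop expected [[-0.01  2.18]]
top shift -0.5 1.5 0.94
t 19.55 pos [580.7  20.1 339.9] rot [-5.000e-02 -2.493e+01 -2.000e-02] shift_after [ 8.554 13.038 -3.116] shift_before [ 9.078 13.033  0.77 ]
```

Emit:
servo_tool:
  rows:
    - [0,2,3,0,0,0,0]
    - [0,3,4,0,0,0,0]
    - [0,3,4,0,0,0,0]
    - [0,1.1,2,0,0,0,0]
    - [0,0,0,0,0,-6.25,0]
    - [0,0,0,0,0,-6.25,0]
    - [0,0,0,0,0,-6.25,0]
    - [0,0,0,0,0,-6.25,0]
    - [0,0,0,0,0,0,0]
    - [0,0,0,0,0,0,0]

```text
clock: 20.55
position: [687.0, -98.6, 337.4]
ee_rot: [0.974, 0.056, -0.218, 0.012]
contact_force: [-1.0, 0.3, 1.3]
gripper_width: 0.1
```

```bash
python3 chk.py; python3 -c "
from h import *
plan(MOUTH+GZ*(57+11+8),TILT)
s=get_image('side')
top=lambda d:MOUTH+GZ*(120-d)
print(proj(s,[top(53),top(63)]).round(1).tolist())
cv2.imwrite('pics/drop.png',crop(s,235,155,60,70,8,5))"
```

```text
t 20.6 wl 108.9 339.9 f [-0.3  0.2  0.9]
pin shift px 0 1 score 0.92 (drop = +1.8,+3)
top drop expected [[-0.01  2.18]]
top shift -0.5 1.5 0.94
t 20.65 pos [686.3 -99.  341.5] rot [ 0.01 -0.1  -0.04] shift_after [ 3.460e-01 -1.000e-03  1.179e+01] shift_before [ 3.260e-01 -4.000e-03  1.179e+01]
[[252.2, 167.7], [254.0, 170.7]]
```

View pics/drop.png

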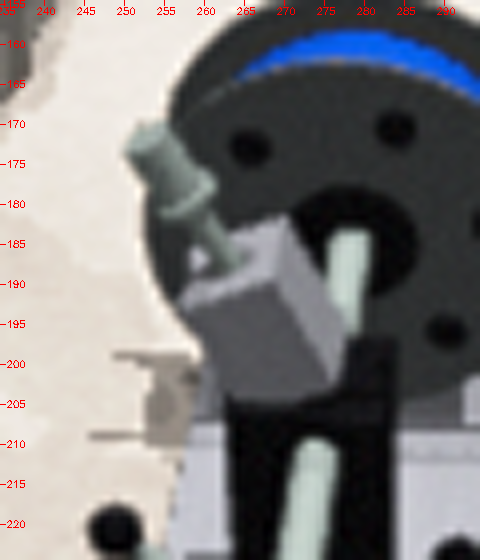

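Emit:
servo_tool:
  rows:
    - [0,0.15,0,3,0,0,0]
    - [0,0.15,0,3,0,0,0]
    - [0,0.05,0,3,0,0,0]
    - [0,0,0,1.5,0,0,0]
    - [0,0,0,0.6,0,0,0]
    - [0,0,0,0,0,0,0]

```text
clock: 21.3
position: [642.8, -104.0, 240.2]
ee_rot: [0.975, 0.055, -0.215, 0.012]
contact_force: [-0.5, 0.1, 0.0]
gripper_width: 0.1
```

```bash
python3 -c "
from h import *
plan(MOUTH+GZ*39,TILT);print(read_state()['contact_force'])"
```

```text
t 21.3 pos [ 642.8 -104.   240.2] rot [ 0.   -0.11 -0.03] shift_after [3.100e-02 3.000e-03 4.455e+00] shift_before [2.200e-02 3.000e-03 4.455e+00]
[-0.50019874  0.06684779  0.03110704]
```

Emit:
servo_tool:
  rows:
    - [0,0,0,0.2,0,0,0]
    - [0,0,0,0.2,0,0,0]
    - [0,0,0,0.2,0,0,0]
    - [0,0,0,0.2,0,0,0]
    - [0,0,0,0.2,0,0,0]
    - [0,0,0,0.2,0,0,0]

```text
clock: 21.9
position: [638.3, -104.4, 227.6]
ee_rot: [0.975, 0.056, -0.216, 0.012]
contact_force: [0.4, -0.1, -0.5]
gripper_width: 0.0
```

```bash
python3 -c "
from h import *
plan(MOUTH+GZ*39,TILT);print(read_state()['contact_force'])"
```

```text
t 21.9 pos [ 638.3 -104.4  227.6] rot [-0.01  0.01 -0.02] shift_after [-0.094  0.017  3.121] shift_before [-0.094  0.017  3.121]
[ 0.37747226 -0.06425595 -0.47097541]
```

Emit:
servo_tool:
  rows:
    - [0,-0.08,0,0.2,0,0,0]
    - [0,0,0,0.2,0,0,0]
    - [0,0,0,0.2,0,0,0]
    - [0,0,0,0.2,0,0,0]
    - [0,0,0,0.2,0,0,0]
    - [0,0,0,0.2,0,0,0]

```text
clock: 22.5
position: [632.5, -105.1, 217.6]
ee_rot: [0.975, 0.056, -0.216, 0.012]
contact_force: [0.2, 0.4, 4.3]
gripper_width: 0.2
```

```bash
python3 -c "
from h import *
plan(MOUTH+GZ*39,TILT);print(read_state()['contact_force']);s=get_image('side')
cv2.imwrite('pics/p1.png',crop(s,225,145,90,90,6,5))"
```

```text
t 22.5 pos [ 632.5 -105.1  217.6] rot [ 0.01 -0.01 -0.02] shift_after [0.016 0.011 1.972] shift_before [0.015 0.01  1.972]
[0.17117678 0.38005904 4.30734816]
```

Emit:
servo_tool:
  rows:
    - [0,0,0,0.2,0,0,0]
    - [0,0,0,0.2,0,0,0]
    - [0,0,0,0.2,0,0,0]
    - [0,0,0,0.2,0,0,0]
    - [0,0,0,0.2,0,0,0]
    - [0,0,0,0.2,0,0,0]
    - [0,0,0,0.2,0,0,0]
    - [0,0,0,0.2,0,0,0]

```text
clock: 23.35
position: [625.6, -106.2, 204.9]
ee_rot: [0.975, 0.056, -0.216, 0.013]
contact_force: [0.1, 0.4, 9.9]
gripper_width: 0.2
```

```bash
python3 -c "
from h import *
plan(MOUTH+GZ*39,TILT);print(read_state()['contact_force'])"
```

```text
t 23.35 pos [ 625.6 -106.2  204.9] rot [ 0.08  0.01 -0.03] shift_after [ 0.116 -0.021  0.525] shift_before [ 0.116 -0.021  0.525]
[0.08346783 0.40083286 9.91566828]
```

Emit:
servo_tool:
  rows:
    - [0,0,0,0.1,0,0,0]
    - [0,0,0,0.1,0,0,0]
    - [0,0,0,0.1,0,0,0]
    - [0,0,0,0,0,0,0]

```text
clock: 23.75
position: [623.9, -106.3, 201.6]
ee_rot: [0.975, 0.056, -0.217, 0.013]
contact_force: [-0.2, 0.2, 8.1]
gripper_width: -0.2
```

```bash
python3 -c "
from h import *
plan(MOUTH+GZ*39,TILT);print(read_state()['contact_force'])"
```

```text
t 23.75 pos [ 623.9 -106.3  201.6] rot [ 0.05  0.08 -0.03] shift_after [ 0.124 -0.011  0.151] shift_before [ 0.124 -0.011  0.151]
[-0.24589326  0.21620786  8.07535175]
```

Emit:
servo_tool:
  rows:
    - [0,0,0,0.1,0,0,0]
    - [0,0,0,0.1,0,0,0]
    - [0,0,0,0.1,0,0,0]
    - [0,0,0,0,0,0,0]

```text
clock: 24.15
position: [623.5, -106.4, 200.7]
ee_rot: [0.975, 0.056, -0.215, 0.013]
contact_force: [0.4, 1.9, 12.5]
gripper_width: 0.4
```

```bash
python3 -c "
from h import *
plan(MOUTH+GZ*39,TILT);print(read_state()['contact_force'])"
```

```text
t 24.15 pos [ 623.5 -106.4  200.7] rot [ 0.12 -0.07 -0.01] shift_after [ 0.128 -0.017  0.051] shift_before [ 0.128 -0.017  0.051]
[ 0.35876594  1.86473396 12.49711117]
```

Stopped advancing at the expected seat (39.5 vs 39), with force rising. One more push to confirm, then retract.

Emit:
servo_tool:
  rows:
    - [0,0,0,0.1,0,0,0]
    - [0,0,0,0.1,0,0,0]
    - [0,0,0,0.1,0,0,0]
    - [0,0,0,0,0,0,0]
    - [0,0,0,0,0,0,0]

```text
clock: 24.65
position: [623.4, -106.5, 200.6]
ee_rot: [0.975, 0.056, -0.213, 0.014]
contact_force: [1.9, 3.7, 20.4]
gripper_width: -0.2
```

```bash
python3 -c "
from h import *
plan(MOUTH+GZ*39,TILT);print(read_state()['contact_force'])"
```

```text
t 24.65 pos [ 623.4 -106.5  200.6] rot [ 0.22 -0.31  0.01] shift_after [ 0.132 -0.022  0.036] shift_before [ 0.131 -0.022  0.037]
[ 1.93206277  3.738611   20.43160593]
```

Hard stop (20 N, no further motion). Retract and look.

Emit:
servo_tool:
  rows:
    - [0,0,0,-0.5,0,0,0]
    - [0,0,0,-2,0,0,0]
    - [0,0,0,-4,0,0,0]
    - [0,0,0,-4,0,0,0]
    - [0,0,0,-3,0,0,0]
    - [0,0,0,0,0,0,0]
    - [0,0,0,0,0,0,0]

```text
clock: 25.35
position: [678.7, -99.4, 315.2]
ee_rot: [0.975, 0.056, -0.217, 0.012]
contact_force: [-0.2, 0.1, -1.3]
gripper_width: 0.2
```

```bash
python3 -c "
from h import *
s=get_image('side');t=get_image('top')
a=crop(s,235,155,60,70,6,5);b=crop(t,262,165,60,70,6,5)
print(proj(s,[MOUTH+GZ*28]),proj(t,[MOUTH+GZ*28]))
cv2.imwrite('pics/fin.png',np.hstack([a,b]))"
```

```text
[[259.04656505 179.12182407]] [[288.36464159 182.68336974]]
```

View pics/fin.png

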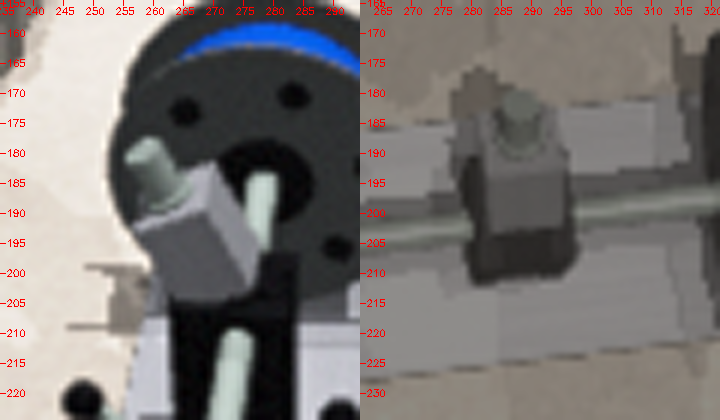

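```bash
python3 -c "
from bench import *
print(job_done())"
```

```text
the job is handed in; nothing more can be done
None
```

The rewinder is locked: the pin is through the shaft, its collar is down on the guide block, and the gripper is clear. I handed the job in at about 25 s; no verdict is reported.

**What I did:** I took the slim-grip pin from the rack, lowered it into the slanting bore until it was about 47 mm down, and let go. I then pushed one spoke of the wheel over the top, roughly 80 degrees, until the pin dropped. Finally I pressed the pin home with the closed fingers.

**Last checks:**
- **Seating:** the fingers stopped hard within 0.5 mm of the expected height at 20 N. In the final side picture the pin's top is within 0.5 pixel (about 1 mm) of where a seated pin should be.
- **Drop into the cross-hole:** before pushing, the images showed about 7 to 9 mm of drop against the expected 10. I felt no locking force at the wheel and did not push it further to test. The later full travel to the collar settles that the hole was lined up.
- **Push force:** it rose to 8–10 N near the end, against the stated 4 N or so, but the pin kept moving.
- **Gripper reading:** it showed about 15 mm when holding the 18 mm grip, yet the pin was held straight.
- **Bystanders:** I never touched them on purpose, but I did not measure their positions again at the end.

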